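Snap the retaining cap onto a ribbon spindle and keep it pressed

TASK

One of the two ribbon stands still has a bare spindle: take the loose round cap from the counter, set it open end down on that stand's bulb-shaped snap stud and press it straight down until it clicks. Keep pressing after the click so that the sprung washer under the cap is squeezed all but flat, and finish while still holding the cap pressed down like that; do not let go. Leave the stapler, the jar and the gift box where they stand.

Things in the scene. Friction and masses are not known exactly. Their poses are not given: they have to be found in the camera images.
- cap_centre (a point): centre of the loose cap, half-way up its axis (z up). Black round ribbed plastic cap, 52 mm tall, 38 mm wide, with a brim 48 mm wide on its lowest 3 mm; 80 g. It stands on the counter open end down, centre 26 mm up. The mouth below is 20 mm wide and 3 mm deep (the snap lip), then 29 mm wide; 30 mm deep in all.
- stud_tip (a point): tip of the bare spindle (9 mm steel pin), on its axis, 64 mm above the counter; z up. Cap centre above the tip: 22 mm when its mouth meets the bulb; the push then peaks at 10 to 18 N 1 to 4 mm lower and drops as the lip snaps over; below 12 mm the washer pushes back; about 3 mm when pressed right down. Let go, the cap springs back to 7 to 9 mm.
- bulb (a point): centre of the white snap stud of the bare spindle, 54 mm above the counter, 10 mm under the tip: a bulb of four sprung petals, 26 mm across at this height, its round shoulder ending 62 mm above the counter.
- bare_stand: the stand with the bare spindle, fixed; origin on the counter under the spindle, z up. Steel foot 100 mm wide, 12 mm tall; on it a ribbon spool 72x79 mm, its top 38 mm above the counter; above that the sprung metal washer, 44 mm wide.
- washer (a joint): how far the washer of the bare stand is squeezed down, m: 0 free (its top 48 mm above the counter), 0.007 hard on its stop (top at 41 mm). Sprung: about 1 N at 0, 1.3 N more per mm, 10 N when flat.
- capped_top (a point): top of the cap on the other stand, which is fixed and finished and already has its cap: same make, a 66x73 mm spool, cap top 93 mm above the counter. Nothing to do there.
- stapler_centre (a point): centre of a stapler, 36x125x47 mm, near the counter's front edge; to be left alone
- jar_centre (a point): centre of a jar with a wooden stopper, 63 mm wide, 85 mm tall; to be left alone
- box_centre (a point): centre of a gift box tied with ribbon, 67x116x75 mm, behind the work; to be left alone
There are look-alikes about, which are no part of the job. Of the things shaped like the part that bears cap_centre, the black one is meant.

How it is judged:
On the way, in this order (a step that is already met when the one before it is completed fails the run):
1. the cap is lifted clear of the counter in the gripper (height (world z) of cap_centre above 0.06 m and contact force between the fingers and cap above 1 N), for 0.2 s.
2. the cap has clicked onto the bare stud and is kept pressed down, washer squeezed (horizontal distance between cap_centre and stud_tip below 0.006 m and z of cap_centre in the frame of stud_tip below 0.006 m and value of joint washer above 0.0045 m and contact force between the fingers and cap above 1 N), for 0.5 s.
At the end, for the whole second after the job is handed in: The cap sits snapped on the bare stud, centred within 6 mm and upright within 0.15 rad, its centre less than 6 mm above the stud's tip, still, with the fingers still on it (over 1 N) and pressing so that the washer is squeezed by more than 4.5 of its 7 mm (let go, it springs back to less than that) (all of step 2 and angle between cap_centre's own z axis and vertical below 0.15 rad and linear speed of cap below 0.02 m/s); the arm keeps its last pose, push and grip.
It fails at once if the stapler is displaced by more than 30 mm (distance of stapler_centre from where it was at the start of the episode above 0.03 m).
It fails at once if the jar is displaced by more than 30 mm (distance of jar_centre from where it was at the start of the episode above 0.03 m).
It fails at once if the gift box is displaced by more than 30 mm (distance of box_centre from where it was at the start of the episode above 0.03 m).
It also fails if it takes over 58 s, if anything falls off the work surface, if the arm or the gripper's body presses on something with over 40 N, if the wrist force passes 120 N, or if a joint passes its speed limit or range.

ROBOT

A 7-joint arm with a two-finger parallel gripper is mounted at the origin on a cart in front of the work surface, level with it; the furniture and walls round the work are solid. World frame = base frame: x ahead of the robot, y to its left, z up, the work surface at z = 0. Lengths are in m, angles in rad, forces in N, time in s.
With the tool pointing down it reaches from about 0.425 to 1.025 m from the base axis. Payload 3.6 kg.
Tool frame: the origin (TCP) lies on the centre line of the jaws, within the pads' length; the fingertips stand 14 mm ahead of it and the grasp point (between the pads) lies 5 mm behind it; z points along the fingers, y is the direction in which the jaws open and shut (so a half turn about z gives the same grasp; the last joint's range is limited). The gripper opens to 85 mm and grips with 20 to 120 N. Pads are 22 mm wide; open, the fingers measure 114 mm over their backs; the gripper's body (76 mm by 85 mm) begins 54 mm behind the grasp point. The pads swing forward as they close: fully open they stand 13 mm farther back than shut.
Start: joints at [1.25, 0.591, 0.048, 1.609, -0.033, 0.943, -0.034], TCP at [0.164, -0.706, 0.245] pointing down, gripper open.
Joint ranges: [-2.69, 2.69], [-0.47, 2.24], [-1.27, 1.36], [0.19, 2.51], [-1.53, 4.68], [0.08, 2.07], [-3.09, 3.09]. Speed limits (rad/s): [2.57, 2.57, 3.14, 3.14, 3.14, 3.14, 3.14].

INTERFACE

Orientations are given as [roll, pitch, yaw] about the fixed x, y, z axes, in that order (R = Rz(yaw) Ry(pitch) Rx(roll)).
In Python, from bench import status, grab_frame, calibration, arm gives the robot as it stands.
- The arm moves only by the tool arm_command, never from a script. Its argument "plan" is text: rows parted by semicolons, each of 7 numbers parted by spaces: the gripper's target within -1 to 1 (shut at 1, half-way at 0, fully open at -1), then the shift along the tool's x, y, z in cm, then the turn, a rotation vector about the tool's x, y, z in rad. A call has 1 to 10 rows; each row shifts and turns the commanded pose from where the row before left it, along the tool's axes as they then stand; what a row does not reach is not made up. A row lasts 1/10 s, in which the tool goes at most 50 mm and 8.59 degrees, less where a joint would pass 70% of its speed; a pose out of reach is approached as far as the arm can. A call is refused whole if a number of a shift passes 5 or a number of a turn 0.15, either way. A call with a gripper value outside its range is refused whole. The fingers move at their own pace and stop on an object; the grip force is fixed at half the most. Time passes only in rows, so rows that do not move let the fingers close. It gives the time, the measured TCP pose, the force and the opening at its end, in the units of the state.
- status.get_state(): the state, without advancing time (a new reading comes with each control period).
- grab_frame(name): name is "side" or "top" or "wrist"; returns the picture (480x640x3 uint8, red, green, blue); there is no depth.
- calibration(name): a dict with "intrinsics" (3x3 intrinsics, pixels), "D" ([k1, k2, p1, p2, k3] as OpenCV has them; the pictures are not rectified), "world_to_cam" (4x4, takes a point from world to camera coordinates). Camera axes: x right, y up, looking along -z (the intrinsics and any distortion apply to the point x, -y, -z); pixel columns grow to the right and rows downward; lengths in m; the calibration is good to about 2 mm. A picture is of the moment at which its call begins: read the wrist's pose just before it. calibration takes no time and is no camera call; for the wrist camera it gives the pose at the moment of the call.
- arm.hand_in(): hands the job in, once; it reports no verdict.
The state is a dict: "t": time; "joint_pos": joint angles; "joint_velocities": joint speeds; "tau": joint torques, N m; "position": TCP position; "eef_rot": TCP orientation; "force": force on the tool from outside, world axes, zero at the start; "ft_torque": the same for the moment, N m; "grip_width": opening from 0.0 (shut) to 1.0 (fully open).
Only numpy, scipy, OpenCV 4.12 (cv2) and the standard library are available. Lean on these libraries where they do the work, as an engineer would, in place of code of your own. Each camera call takes 0.05 s, during which the arm holds its last target. There are 200 camera calls.

## Working session

There is one attempt and no reset: what is moved stays moved. The work goes in short steps, Python scripts to look and compute and a tool call to move; the robot and the scene stay as the last step left them, time stands still between calls to the robot, and variables do not carry over. Pictures are saved under pics/ and viewed, about 8 in all and at most 12, crops included, and the job is handed in when it is done.

Besides the shell and the picture viewer there is one more tool, called after "Emit:" as name(argument=value, ...) on one line, values as JSON. arm_command: Moves the arm, as the interface text tells. Its arguments: {"type":"object","properties":{"plan":{"type":"string"}},"required":["plan"]}

```bash
mkdir -p pics; cat > h.py <<'E'
import numpy as np, cv2
from bench import status, grab_frame, calibration, arm
def proj(name,P,c=None):
    c=c or calibration(name); T=np.array(c["world_to_cam"]);K=np.array(c["intrinsics"],float);D=np.array(c["D"],float)
    P=np.atleast_2d(P).astype(float); q=P@T[:3,:3].T+T[:3,3]; q=q*[1,-1,-1]
    return cv2.projectPoints(q,np.zeros(3),np.zeros(3),K,D)[0][:,0]
def ray(name,uv,c=None):
    c=c or calibration(name); T=np.array(c["world_to_cam"]);K=np.array(c["intrinsics"],float);D=np.array(c["D"],float)
    n=cv2.undistortPoints(np.array([[uv]],float),K,D)[0,0]
    d=T[:3,:3].T@np.array([n[0],-n[1],-1]); o=-T[:3,:3].T@T[:3,3]
    return o,d
def atz(name,uv,z,c=None):
    o,d=ray(name,uv,c); return o+d*(z-o[2])/d[2]
def save(img,fn): cv2.imwrite('pics/'+fn,img[:,:,::-1])
E
python3 - <<'E'
from h import *
s=status.get_state();print(s)
a=grab_frame("top");b=grab_frame("side");save(a,'top.png');save(b,'side.png')
np.save('pics/top.npy',a);np.save('pics/side.npy',b)
for n in("top","side","wrist"):
    o,d=ray(n,(320,240));print(n,o,d)
E
```

```text
{'t': 0.0, 'joint_pos': array([ 1.24949385,  0.59210648,  0.04827071,  1.60980217, -0.03330125,
        0.94271417, -0.03369939]), 'joint_velocities': array([ 5.75473581e-04, -4.26657324e-04, -2.16161968e-03,  4.86918782e-05,
       -1.87788604e-03,  1.02202224e-03, -1.73795530e-03]), 'tau': array([-7.08371881e-04, -5.48692417e+01,  1.54629037e+00, -1.98124999e+01,
        9.41085251e-03,  8.73213925e-03, -1.24771395e-05]), 'position': array([ 0.16358169, -0.70549687,  0.24415682]), 'eef_rot': array([-3.13936918e+00,  1.07600805e-04,  2.27907749e-01]), 'force': array([-0.38112476, -0.14351276,  0.08067417]), 'ft_torque': array([-0.02937421,  0.02022484,  0.03900818]), 'grip_width': 1.0014847521252739}
top [ 0.29458013 -0.056668    1.28721852] [ 0.14702144 -0.02312126 -0.98897973]
side [-0.02212776  0.9105372   0.4977981 ] [ 0.43863769 -0.82746784 -0.35073017]
wrist [ 0.2403646  -0.68725863  0.37278937] [-0.30590596 -0.06949567 -0.94952694]
```

View pics/top.png

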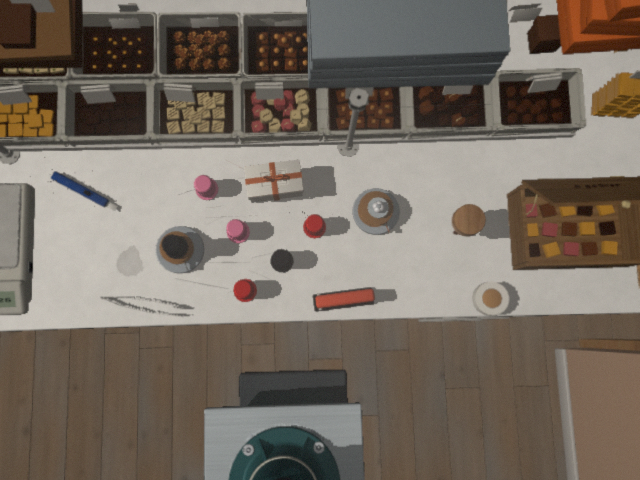

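View pics/side.png

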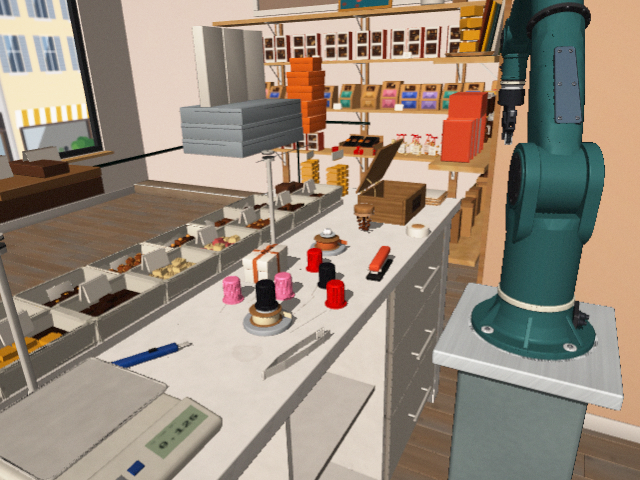

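Candidates in the top view: the loose black cap (282,260), red caps (244,290) and (314,226), pink caps (205,186) and (236,230), and the black cap already on the finished stand (175,246). The bare stand is at (377,207). The black cap at (282,260) is the one to take. I'll measure it and check with a crop.

```bash
python3 - <<'E'
from h import *
a=np.load('pics/top.npy');b=np.load('pics/side.npy')
for n,uv,z in(("top",(282,260),.045),("side",(327,275),.026),("top",(378,205),.062),("side",(327,235),.06),("top",(314,226),.045),("top",(236,230),.045),("top",(244,290),.045),("top",(175,246),.09),("top",(275,180),.075),("top",(345,299),.045),("top",(469,219),.085),("top",(357,97),.3)): print(n,uv,atz(n,uv,z).round(4))
print(proj("top",[[.164,-.706,.245]]))
c1=cv2.resize(a[170:290,240:420],None,fx=4.4,fy=4.4,interpolation=cv2.INTER_CUBIC)[:, :792]
c2=cv2.resize(b[215:305,290:410],None,fx=6.6,fy=6.6,interpolation=cv2.INTER_CUBIC)
save(c1,'c1.png');save(c2,'c2.png');print(c1.shape,c2.shape)
E
```

```text
top (282, 260) [ 0.4403 -0.007   0.045 ]
side (327, 275) [ 4.446e-01 -4.000e-04  2.600e-02]
top (378, 205) [ 0.5453 -0.2056  0.062 ]
side (327, 235) [ 0.5257 -0.1639  0.06  ]
top (314, 226) [ 0.5087 -0.0743  0.045 ]
top (236, 230) [0.5049 0.0857 0.045 ]
top (244, 290) [0.3815 0.0711 0.045 ]
top (175, 246) [0.4689 0.2002 0.09  ]
top (275, 180) [0.6001 0.0022 0.075 ]
top (345, 299) [ 0.3573 -0.1324  0.045 ]
top (469, 219) [ 0.5068 -0.3819  0.085 ]
top (357, 97) [ 0.6817 -0.1494  0.3   ]
[[712.90467699 403.67077471]]
(528, 792, 3) (594, 792, 3)
```

View pics/c1.png

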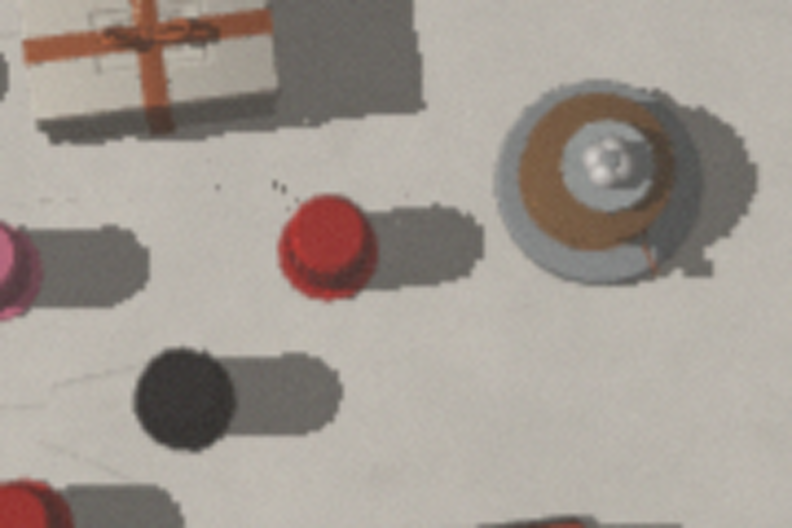

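View pics/c2.png

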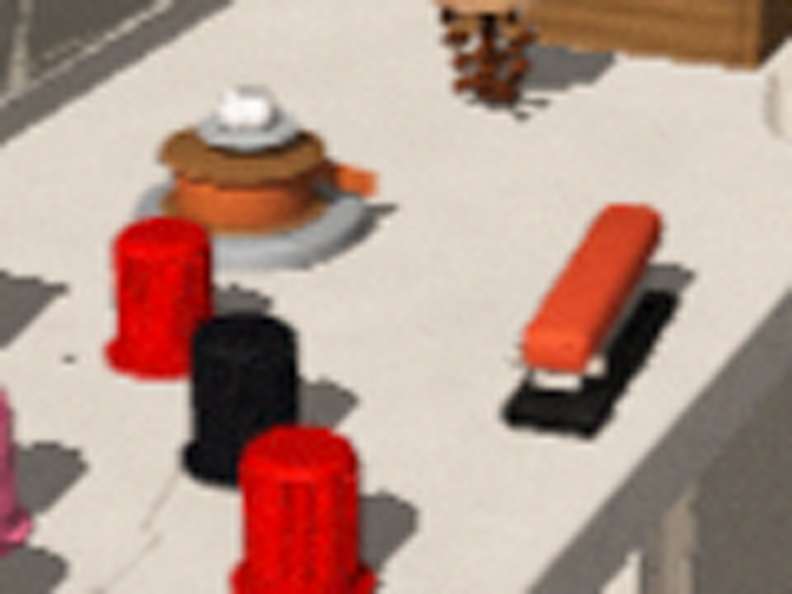

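The black cap is centred at crop 1 (185,399) = top (282.0,260.7) and at crop 2 (243,398) = side (326.8,275.3). The bulb is at crop 1 (606,160) = top (377.7,206.4) and at side (327.4,231.7). The black ribbed brim confirms the choice. Next I'll triangulate both, plus the post behind the stand.

```bash
python3 - <<'E'
from h import *
def tri(p,q):
    o1,d1=ray("top",p);o2,d2=ray("side",q)
    s=np.linalg.lstsq(np.c_[d1,-d2],o2-o1,rcond=None)[0]
    A,B=o1+s[0]*d1,o2+s[1]*d2; return ((A+B)/2).round(4),np.linalg.norm(A-B).round(4)
print("cap",tri((282,260.5),(326.8,275.3)))
print("bulb",tri((377.7,206.4),(327.4,231.7)))
print("posttop",tri((357,97),(268,155)),"postbase",atz("top",(347,150),0),atz("side",(272,242),0))
for y in (-.0,-.15,-.3): print(atz("top",(357+0,85),.35))
E
```

```text
cap (array([ 0.4444, -0.0049,  0.023 ]), np.float64(0.0056))
bulb (array([ 0.5449, -0.2057,  0.0529]), np.float64(0.0013))
posttop (array([ 0.6933, -0.1531,  0.2672]), np.float64(0.0028)) postbase [ 0.68105052 -0.15136875  0.        ] [ 0.72359583 -0.19205286  0.        ]
[ 0.68196065 -0.14540804  0.35      ]
[ 0.68196065 -0.14540804  0.35      ]
[ 0.68196065 -0.14540804  0.35      ]
```

Emit:
arm_command(plan="-1 5 0 0 0 0 0.114; -1 5 0 0 0 0 0.114; -1 5 -2 0 0 0 0; -1 5 -4 0 0 0 0; -1 4 -5 0 0 0 0; -1 4 -5 0 0 0 0; -1 3 -5 0 0 0 0; -1 3 -5 0 0 0 0; -1 0 -5 0 0 0 0; -1 0 -5 0 0 0 0")

```text
t: 1.1
position: [0.4624, -0.3731, 0.2447]
eef_rot: [-3.141, 0.0, 0.002]
force: [1.2, 0.4, 0.0]
grip_width: 1.001
```

Emit:
arm_command(plan="-1 0 -5 0 0 0 0; -1 0 -5 0 0 0 0; -1 0 -5 0 0 0 0; -1 0 -5 0 0 0 0; -1 0 -5 0 0 0 0; -1 -1 -5 1 0 0 0; -1 -1 -5 2 0 0 0; -1 0 -1.7 3 0 0 0; -1 0 0 2 0 0 0; -1 0 0 0 0 0 0")

```text
t: 2.1
position: [0.4408, -0.0141, 0.1654]
eef_rot: [3.141, 0.006, 0.002]
force: [-0.9, 0.2, 0.7]
grip_width: 1.002
```

```bash
python3 - <<'E'
from h import *
s=status.get_state();print(s['position'],s['eef_rot'],s['t'],s['force'])
c=calibration("wrist");a=grab_frame("wrist");np.save('pics/w1.npy',a);save(a,'w1.png')
print(proj("wrist",[[.4424,-.0055,.026],[.4424,-.0055,.052]],c))
import pickle;pickle.dump(c,open('w1.pkl','wb'))
E
```

```text
[ 0.44076412 -0.0140577   0.16539132] [3.14144243e+00 5.87421282e-03 2.21543362e-03] 2.1 [-0.86514001  0.16331039  0.71007009]
[[308.03428729 223.09362669]
 [306.9000769  234.75730961]]
```

View pics/w1.png

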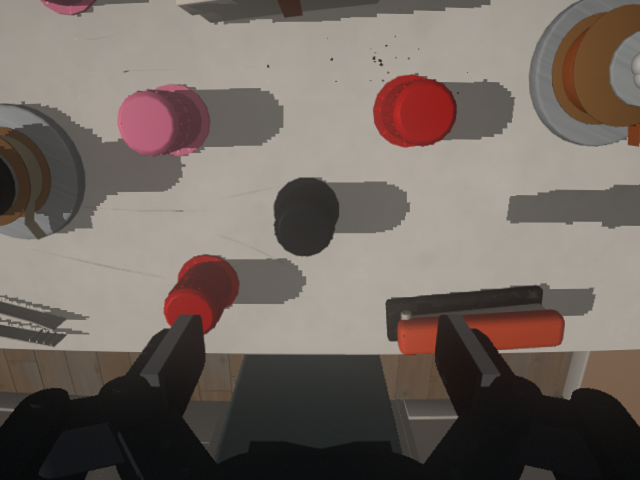

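```bash
python3 - <<'E'
from h import *
import pickle;c=pickle.load(open('w1.pkl','rb'));a=np.load('pics/w1.npy')
print(atz("wrist",(305.5,226.5),.052,c),atz("wrist",(306.5,210.5),.003,c))
m=(a.max(2)<75).astype(np.uint8);m[270:]=0;m[:,:250]=0;m[:,360:]=0
n,l,st,ce=cv2.connectedComponentsWithStats(m);i=1+st[1:,4].argmax();print(st[i],ce[i],atz("wrist",ce[i],.026,c))
# model silhouette fit
from scipy.optimize import minimize
t=np.linspace(0,2*np.pi,40)
def sil(p):
    P=np.array([[p[0]+r*np.cos(u),p[1]+r*np.sin(u),z] for r,z in((.024,0),(.024,.003),(.019,.052),(.019,.003)) for u in t])
    h=cv2.convexHull(proj("wrist",P,c).astype(np.float32));k=np.zeros(a.shape[:2],np.uint8);cv2.fillPoly(k,[np.int32(np.round(h*16))],1,shift=4);return k
best=min((int((sil((x,y))!=(l==i)).sum()),x,y) for x in np.arange(.434,.452,.001) for y in np.arange(-.014,.004,.001));print(best)
s=status.get_state();print(s['position'])
E
```

```text
[ 0.4477729  -0.00467788  0.052     ] [ 0.44534709 -0.00376643  0.003     ]
[ 274  178   65   78 4058] [305.55199606 215.87456875] [ 0.44751084 -0.00384901  0.026     ]
(355, np.float64(0.447), np.float64(-0.004000000000000009))
[ 0.44181459 -0.01481002  0.16656526]
```

Emit:
arm_command(plan="-1 0.4 -1 0 0 0 0; -1 0 0 0 0 0 0; -1 0 0 3 0 0 0; -1 0 0 3 0 0 0; -1 0 0 3 0 0 0; -1 0 0 3 0 0 0; -1 0 0 2 0 0 0; -1 0 0 0 0 0 0; -1 0 0 0 0 0 0")

```text
t: 3.05
position: [0.4476, -0.0051, 0.028]
eef_rot: [3.142, -0.001, -0.001]
force: [0.2, -0.2, 0.4]
grip_width: 0.998
```

```bash
python3 - <<'E'
from h import *
s=status.get_state();print(s['position'],s['eef_rot'],s['force'])
a=grab_frame("wrist");save(a,'w2.png')
E
```

```text
[ 0.44762111 -0.00510834  0.02797844] [ 3.14154382e+00 -9.22107350e-04 -6.30333280e-04] [ 0.15254318 -0.23820229  0.41441456]
```

View pics/w2.png

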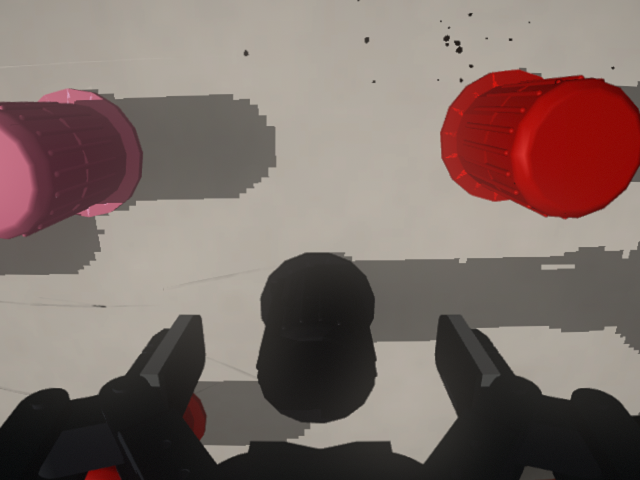

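Emit:
arm_command(plan="1 0 0 0 0 0 0; 1 0 0 0 0 0 0; 1 0 0 0 0 0 0; 1 0 0 0 0 0 0; 1 0 0 0 0 0 0; 1 0 0 0 0 0 0; 1 0 0 0 0 0 0; 1 0 0 0 0 0 0")

```text
t: 3.9
position: [0.4473, -0.0049, 0.0283]
eef_rot: [-3.142, -0.001, -0.0]
force: [-0.2, 0.5, 8.2]
grip_width: 0.427
```

```bash
python3 - <<'E'
from h import *
s=status.get_state();print(s['position'],s['eef_rot'],s['force'],s['grip_width'])
c=calibration("wrist");a=grab_frame("wrist");save(a,'w3.png')
for x in(.440,.444,.448): print(x,proj("wrist",[[x+.024,-.0045,.0],[x-.019,-.0045,.052],[x,-.0235,.052]],c).round(0).tolist())
E
```

```text
[ 0.44725416 -0.00492994  0.0282819 ] [-3.14153181e+00 -1.32848602e-03 -1.53962489e-04] [-0.22394814  0.45800383  8.23492166] 0.4269615582256252
0.44 [[320.0, 264.0], [320.0, 442.0], [381.0, 395.0]]
0.444 [[320.0, 255.0], [320.0, 433.0], [381.0, 385.0]]
0.448 [[320.0, 245.0], [320.0, 423.0], [382.0, 374.0]]
```

View pics/w3.png

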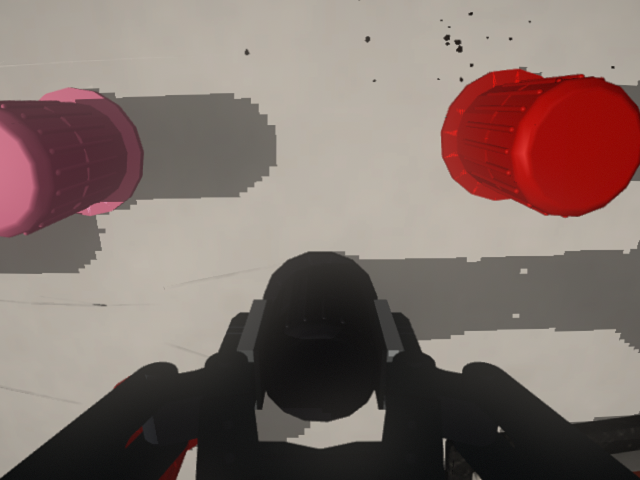

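Emit:
arm_command(plan="1 0 0 -2 0 0 0; 1 0 0 -4 0 0 0; 1 0 0 -4 0 0 0; 1 0 0 0 0 0 0; 1 1 4 0 0 0 0; 1 1 4 0 0 0 0; 1 1 4 0 0 0 0; 1 1 4 0 0 0 0; 1 0 4 0 0 0 0; 1 0 0 0 0 0 0")

```text
t: 4.95
position: [0.486, -0.2125, 0.1268]
eef_rot: [3.138, -0.0, -0.011]
force: [0.2, -0.1, -1.1]
grip_width: 0.432
```

Emit:
arm_command(plan="1 0 0 0 0 0 0; 1 0 0 0 0 0 0")

```text
t: 5.15
position: [0.4861, -0.2033, 0.1267]
eef_rot: [-3.14, 0.002, 0.001]
force: [0.2, 0.8, -1.3]
grip_width: 0.435
```

```bash
python3 - <<'E'
from h import *
s=status.get_state();print(s['position'],s['eef_rot'],s['force'],s['grip_width'],s['t'])
c=calibration("wrist");a=grab_frame("wrist");save(a,'w4.png')
print(proj("wrist",[[.5449,-.2057,.064],[.5449,-.2057,.054],[.5449,-.2057,.0]],c))
p=s['position']-[.0008,0,.0023]
print(proj("wrist",[p+[0.024,0,-.026],p+[-.019,0,.026],p+[0,.019,.026],p+[0,-.019,.026]],c))
import pickle;pickle.dump((c,s['position']),open('w4.pkl','wb'))
E
```

```text
[ 0.48610933 -0.20334049  0.12670277] [-3.14011287e+00  1.74928131e-03  1.36371296e-03] [ 0.17964868  0.82397771 -1.32135557] 0.43523503780256295 5.15
[[326.33384592 151.39517732]
 [326.04625898 149.19680147]
 [324.87369579 140.23946517]]
[[321.25507639 248.7463187 ]
 [321.31544524 426.83624868]
 [259.91739973 378.32303693]
 [382.97445752 378.48238443]]
```

View pics/w4.png

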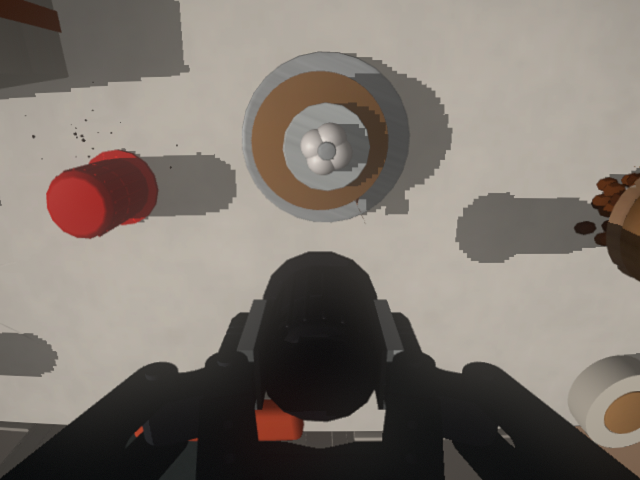

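Grip held: the cap looks the same relative to the gripper. The stud tip is at (326.5,150) against a predicted (326.3,151.4), so the stud position is confirmed to within 1 mm. Next I move over it and lower to just above contact.

Emit:
arm_command(plan="1 2 0.25 0 0 0 0; 1 2 0 0 0 0 0; 1 2 0 0 0 0 0; 1 0 0 0 0 0 0; 1 0 0 0 0 0 0; 1 0 0 1.5 0 0 0; 1 0 0 1.5 0 0 0; 1 0 0 0 0 0 0; 1 0 0 0 0 0 0; 1 0 0 0 0 0 0")

```text
t: 6.2
position: [0.5467, -0.2076, 0.0973]
eef_rot: [3.142, 0.0, -0.001]
force: [0.6, 0.7, -1.1]
grip_width: 0.436
```

```bash
python3 - <<'E'
from h import *
s=status.get_state();print(s['position'],s['eef_rot'],s['force'],s['grip_width'],s['t'])
b=grab_frame("side");a=grab_frame("top")
save(np.hstack([cv2.resize(b[190:280,280:380],(400,360)),cv2.resize(a[155:245,330:430],(400,360))]),'s5.png')
E
```

```text
[ 0.54667135 -0.20763187  0.09730416] [ 3.14157995e+00  2.29760572e-04 -5.15749860e-04] [ 0.59975012  0.72931966 -1.07604501] 0.435842657110499 6.2
```

View pics/s5.png

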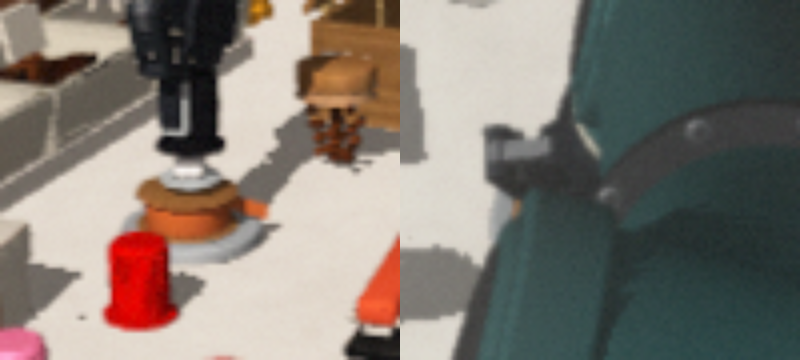

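The side view shows the cap mouth over the bulb, about 1 px right of centre. That fits the measured y error of about 2 mm, so I'll correct it and start pressing.

Emit:
arm_command(plan="1 -0.05 -0.15 0 0 0 0; 1 0 0 0 0 0 0; 1 0 0 0.5 0 0 0; 1 0 0 0.4 0 0 0; 1 0 0 0 0 0 0; 1 0 0 0 0 0 0")

```text
t: 6.9
position: [0.5466, -0.2061, 0.0883]
eef_rot: [3.141, -0.0, -0.0]
force: [1.1, -0.8, -0.7]
grip_width: 0.429
```

Emit:
arm_command(plan="1 0 0 0.3 0 0 0; 1 0 0 0 0 0 0; 1 0 0 0 0 0 0")

```text
t: 7.2
position: [0.5472, -0.2064, 0.0861]
eef_rot: [3.141, -0.002, -0.0]
force: [0.3, -1.1, 4.8]
grip_width: 0.434
```

Emit:
arm_command(plan="1 0 0 0.3 0 0 0; 1 0 0 0 0 0 0; 1 0 0 0 0 0 0")

```text
t: 7.5
position: [0.547, -0.2063, 0.0828]
eef_rot: [3.141, -0.001, -0.0]
force: [0.4, -0.5, 4.8]
grip_width: 0.428
```

Emit:
arm_command(plan="1 0 0 0.3 0 0 0; 1 0 0 0 0 0 0; 1 0 0 0 0 0 0")

```text
t: 7.8
position: [0.5466, -0.2062, 0.079]
eef_rot: [3.141, -0.001, -0.0]
force: [0.7, -2.4, -2.3]
grip_width: 0.432
```

Emit:
arm_command(plan="1 0 0 0.3 0 0 0; 1 0 0 0 0 0 0; 1 0 0 0 0 0 0")

```text
t: 8.1
position: [0.5464, -0.206, 0.0756]
eef_rot: [-3.142, 0.0, -0.0]
force: [3.2, -1.5, -6.4]
grip_width: 0.435
```

Emit:
arm_command(plan="1 0 0 0.3 0 0 0; 1 0 0 0 0 0 0; 1 0 0 0 0 0 0")

```text
t: 8.4
position: [0.5464, -0.206, 0.0736]
eef_rot: [3.142, -0.0, -0.0]
force: [1.7, -1.5, 1.2]
grip_width: 0.433
```

Emit:
arm_command(plan="1 0 0 0.3 0 0 0; 1 0 0 0 0 0 0; 1 0 0 0 0 0 0")

```text
t: 8.7
position: [0.5464, -0.206, 0.0711]
eef_rot: [3.141, -0.0, -0.0]
force: [0.5, -0.7, 7.5]
grip_width: 0.433
```

Emit:
arm_command(plan="1 0 0 0.25 0 0 0; 1 0 0 0 0 0 0; 1 0 0 0 0 0 0")

```text
t: 9.0
position: [0.5464, -0.206, 0.0693]
eef_rot: [3.141, -0.0, -0.0]
force: [-0.4, -0.7, 12.0]
grip_width: 0.434
```

Emit:
arm_command(plan="1 0 0 0.2 0 0 0; 1 0 0 0 0 0 0; 1 0 0 0 0 0 0; 1 0 0 0 0 0 0")

```text
t: 9.4
position: [0.5465, -0.206, 0.069]
eef_rot: [3.141, -0.0, -0.0]
force: [-3.0, 1.6, 24.5]
grip_width: 0.43
```

Emit:
arm_command(plan="1 0 0 0.2 0 0 0; 1 0 0 0 0 0 0; 1 0 0 0 0 0 0; 1 0 0 0 0 0 0")

```text
t: 9.8
position: [0.5465, -0.206, 0.0687]
eef_rot: [3.141, -0.0, -0.0]
force: [-6.0, 1.7, 37.8]
grip_width: 0.431
```

It is on the hard stop: the TCP stalls at 0.069 while the force climbs. I'll ease the push to about 28 N and check by picture.

Emit:
arm_command(plan="1 0 0 -0.15 0 0 0; 1 0 0 0 0 0 0; 1 0 0 0 0 0 0; 1 0 0 0 0 0 0; 1 0 0 0 0 0 0; 1 0 0 0 0 0 0; 1 0 0 0 0 0 0; 1 0 0 0 0 0 0; 1 0 0 0 0 0 0; 1 0 0 0 0 0 0")

```text
t: 10.8
position: [0.5465, -0.206, 0.0689]
eef_rot: [3.141, -0.0, -0.0]
force: [-6.0, 1.0, 27.5]
grip_width: 0.426
```

```bash
python3 - <<'E'
from h import *
s=status.get_state();print(s['position'],s['eef_rot'],s['force'],s['grip_width'],s['t'])
b=grab_frame("side");a=grab_frame("wrist")
save(np.hstack([cv2.resize(b[190:280,280:380],(400,360)),cv2.resize(a,(400,300))[:300] if 0 else cv2.resize(a,(400,360))]),'s6.png')
E
```

```text
[ 0.54647747 -0.2059891   0.06889342] [ 3.14125231e+00 -3.90096969e-04 -4.23274063e-04] [-5.96209009  1.01160475 27.47042263] 0.4263129871292508 10.8
```

View pics/s6.png

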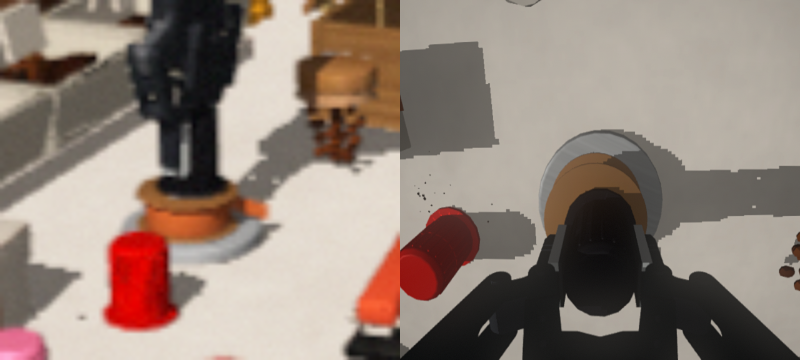

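The cap sits flat on the spool top with no bulb or washer showing, upright and still between the pads (wrist crop brim about (600,187)). Handing in.

```bash
python3 -c "
from bench import arm,status
print(arm.hand_in()); s=status.get_state(); print(s['t'],s['position'],s['force'],s['grip_width'])"
```

```text
the job is handed in; nothing more can be done
None
the job is handed in; nothing more can be done
```

The loose black cap is clicked onto the bare stand's stud. I handed the job in at about t = 10.9 s with the gripper still holding it pressed down. The hand-in gives no verdict, so success is my reading of the checks below.

- **Press:** the first resistance came at about 0.087 m tool height. The force then dropped and went negative as the lip snapped over, and the washer pushed back below that. The sampled readings topped out near 5 N and missed the 10–18 N peak, so the click is inferred from the drop.
- **Hard stop:** the tool stalled at about 0.069 m while the force climbed to 38 N. I eased it to 27.5 N and held for 1 s. That puts the cap centre about 3 mm above the stud tip, with the washer at about 7 mm. The washer figure comes from the cap height, not from a direct reading.
- **Last state:** the tool was within 1.5 mm of the measured stud and upright to within 0.001 rad, with the fingers on the cap. The side and wrist pictures showed the cap seated on the spool, with no bulb or washer visible.
- **Disagreements:** the overhead and side cameras put the cap about 2 mm from where the wrist camera did. The cap's brim and top edge also gave positions in the grip differing by about 3 mm along x. About 6 N of sideways force remained at the end. None of these should break the 6 mm limit.
- **Left alone:** no move went near the stapler, jar or gift box, but I did not re-measure their positions at the end.

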